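Pack the blue cup and click the gift case shut

ROBOT

A 6-joint arm with a two-finger parallel gripper is mounted at the origin on the work surface. World frame = base frame: x ahead of the robot, y to its left, z up, the work surface at z = 0. Lengths are in m, angles in degrees, forces in N, time in s.
With the tool pointing down it reaches from about 0.35 to 0.875 m from the base axis. Payload 4.2 kg.
Tool frame: the origin (TCP) lies on the centre line of the jaws, within the pads' length; the fingertips stand 19 mm ahead of it and the grasp point (between the pads) is the TCP; x points along the fingers, y is the direction in which the jaws open and shut, and the axes are right-handed (so a half turn about x gives the same grasp; the last joint's range is limited). The gripper opens to 87 mm and grips with 3 to 60 N. Pads are 19 mm wide; open, the fingers measure 117 mm over their backs; the gripper's body (75 mm by 190 mm) begins 51 mm behind the grasp point.
Start: joints at [87.009, 22.042, 0.453, 0, -68.411, -14.817], TCP at [0.191, 0.595, 0.242] pointing down, gripper open.
Joint ranges: [-179.83, 179.83], [-69.29, 118.12], [-61.27, 80.66], [-181.25, 117.63], [-171.15, -9.14], [-177.46, 177.46]. Speed limits (degrees/s): [159.86, 159.86, 180, 180, 180, 180].

INTERFACE

Orientations are given as a 3x3 rotation matrix whose columns are the frame's x, y, z axes.
In Python, from station import * gives the robot as it stands.
- The arm moves only by the shell command python3 -m creep 'ROWS'. ROWS is JSON, a list of rows, each a list of 5 numbers: the opening, from 0 (shut) to 1 (fully open), then the shift along the world's x, y, z in mm, then the turn about the world's z in rad. In form: [[jaw, x, y, z, turn], ...]. A call has exactly 8 rows; each row is the pose to reach, as a shift and turn from the pose measured when the call began; what a row does not reach only later rows make up. A row lasts 1/10 s, in which the tool goes at most 50 mm and 8.59 degrees, less where a joint would pass 70% of its speed; a pose out of reach is approached as far as the arm can. A call with a gripper value outside its range is refused whole. The fingers move at their own pace and stop on an object; the grip force is fixed at half the most. Time passes only in rows, so rows that repeat a pose let the fingers close, or fill a call up. It gives the time, the measured TCP pose, the force and the opening at its end, in the units of the state.
- sense(): the state, without advancing time (a new reading comes with each control period).
- capture(name): name is "side" or "top"; returns a dict with "image" (384x512x3 uint8, blue, green, red), "z_map" (384x512 float32, m along the optical axis (not along the pixel's ray), 0 where there is no reading), "mtx" (3x3 intrinsics, pixels), "eye" and "attitude" of the camera in the world. Camera axes: x right, y up, looking along -z (the intrinsics and any distortion apply to the point x, -y, -z); pixel columns grow to the right and rows downward; lengths in m; the calibration is good to about 2 mm. A picture is of the moment at which its call begins.
- finish_job(): hands the job in, once; it reports no verdict.
Trained networks look in a picture, given as the dict that the camera call returned (one of the last four; its "shot" number tells which), for a name from the list of things; names that differ only in an ending like _2 or _b are one class to them, and where a whole thing is asked for, a point or a joint stands for the part that bears it (a point fixed in the world has none). Each returns a list of dicts, best first, with "confidence" (0 to 1); they miss things now and then, are a little off and sometimes report something else, mostly with a low value. They report only what shows in the picture. A call takes as long as a camera call. They do not tell look-alikes from the thing itself.
- look_for(picture, thing): "box" ([left, top, right, bottom] in pixels, round what is visible of it).
- mark_of(picture, thing): "centre" ([column, row] in pixels: a listed point, or the origin of a listed thing).
The state is a dict: "time_s": time; "joints": joint angles; "joint_velocities": joint speeds; "effort": joint torques, N m; "tcp_pos": TCP position; "ee_rot": TCP orientation; "wrist_force": force on the tool from outside, world axes, zero at the start; "moment": the same for the moment, N m; "gripper_width": opening from 0.0 (shut) to 1.0 (fully open).
Only numpy, scipy, OpenCV 4.12 (cv2) and the standard library are available. Lean on these libraries where they do the work, as an engineer would, in place of code of your own. Each camera call takes 0.05 s, during which the arm holds its last target.

TASK

Pack the blue stoneware cup for a customer: stand it upright, fully down in the round well of the open wooden gift case, and let go of it. Then swing the sprung lid shut and gently press its free edge, the edge with the catch, down until it clicks and stays shut by itself. Press no harder than the catch needs, since more than about 25 N on the case cracks it, and leave the other pottery where it stands.

Things in the scene. Friction and masses are not known exactly. Their poses are not given: they have to be found in the camera images.
- cup_blue: The cup to pack: dark blue glazed stoneware, open at the top, 60 mm tall, 50 mm across at the mouth and 47 mm at the foot, wall 4 mm, about 0.14 kg. Origin at the centre of its underside, z up along its axis.
- cup_amber: Same cup in amber glaze, to be left alone. Origin at the centre of its underside.
- cup_white: Same cup in white glaze, to be left alone. Origin at the centre of its underside.
- casserole_ochre: Lidded ochre casserole, 178 mm across, 110 mm tall, to be left alone. Origin under its centre.
- casserole_red: Lidded red-brown casserole, 178 mm across, 110 mm tall, to be left alone. Origin under its centre.
- vase: Brown vase, 100 mm across, 200 mm tall, to be left alone. Origin under its centre.
- jug: Grey-green jug, 110 mm across, 150 mm tall, to be left alone. Origin under its centre.
- bowl: Brown bowl, 140 mm across, 50 mm tall, to be left alone. Origin under its centre.
- tile: Dark flat tile, 100 x 100 x 12 mm, to be left alone. Origin under its centre.
- case: Plywood gift case fixed to the table, 140 (x) x 190 (y) x 80 mm tall to the rim, walls 8 mm. Origin at the centre of its underside, z up; its x axis runs from the hinged side to the catch side, its y axis along the hinge. Inside, a blue insert with its flat top 25 mm above the underside has one round well.
- well (a point): Centre of the floor of the round well, 4 mm from the case's origin along +x, 10 mm above its underside; the well is 56 mm wide, 15 mm deep, with a small chamfer. A cup standing in it has its underside at this point and its mouth 10 mm below the rim; a cup not down in the well stops the lid.
- case_hinge (a point): Middle of the hinge line, 72 mm from the case's origin along -x, 80 mm above its underside. The lid turns about the case's y axis through this point.
- lid_press (a point): Point on the lid's outer face (top face when shut), mid width, 135 mm from the hinge line, 9 mm off the hinge plane; a rubber strip marks it. Place to press. Swinging the lid takes 2 to 5 N here; on the catch (lid 0.03 to 0.16 rad) the push rises to 10 to 15 N, drops as it clicks, and a rigid stop follows about 4 mm lower. Over 25 N cracks it.
- lid (a joint): Angle of the lid in rad: 0 level, 1.57 upright, at most 1.75; when open its outer face looks to the case's -x. Lid 150 mm from hinge to free edge, 190 mm wide, outer face 9 mm above the hinge plane when shut. A hinge spring always pushes it open: let go before the catch holds, it swings back open. Clicked shut it reads 0.01 to 0.09.
- catch (a point): Mouth of the slot of the steel catch block outside the +x wall (42 mm wide, 70 to 104 mm from the case's origin along x, top level with the rim). A steel nose under the lid's free edge drops into it past a sprung tooth. The tooth inside was set by hand: the height at which it clicks differs by up to 6 mm either way from case to case and is not measured; only the force tells.
Mind the look-alikes: they are no part of the job. Leave any pink look-alike of the cup_blue alone.

How it is judged:
By the outcome, as a careful person would: the job done as asked, in the order asked, and still so for the second after the job is handed in, with the robot touching nothing.
It also fails if it takes over 72 s, if anything falls off the work surface, if the arm or the gripper's body presses on something with over 40 N, if the wrist force passes 120 N, or if a joint passes its speed limit or range.

## Working session

There is one attempt and no reset: what is moved stays moved. The work goes in short steps, Python scripts to look and compute and a shell command to move; the robot and the scene stay as the last step left them, time stands still between calls to the robot, and variables do not carry over. Pictures are saved under pics/ and viewed, and the job is handed in when it is done.

```bash
ls; mkdir -p pics; cat > h.py <<'E'
from station import *
import numpy as np, cv2
def pt(p,c,r,z=None):
    K=np.array(p["mtx"]);u=(c-K[0,2])/K[0,0];v=(r-K[1,2])/K[1,1]
    d=np.array([u,-v,-1.0]);R=np.array(p["attitude"]);e=np.array(p["eye"])
    if z is None:
        zz=p["z_map"][int(round(r)),int(round(c))]
        return e+R@(d*zz)
    w=R@d
    return e+w*(z-e[2])/w[2]
def cloud(p):
    K=np.array(p["mtx"]);Z=p["z_map"];H,W=Z.shape
    c,r=np.meshgrid(np.arange(W),np.arange(H))
    d=np.stack([(c-K[0,2])/K[0,0]*Z,-(r-K[1,2])/K[1,1]*Z,-Z],-1)
    return d@np.array(p["attitude"]).T+np.array(p["eye"])
E
python3 - <<'E'
from h import *
s=sense();print(s)
for n in("top","side"):
    p=capture(n);cv2.imwrite(f"pics/{n}0.png",p["image"])
    print(n,[k for k in p],p["eye"],np.round(p["attitude"],3).tolist(),p["mtx"])
    for t in["cup_blue","case","lid"]:
        print(t,[(np.round(b["box"]).tolist(),round(b["confidence"],2)) for b in look_for(p,t)])
    for t in["cup_blue","well","case_hinge","lid_press","catch","case"]:
        print(t,[(np.round(b["centre"],1).tolist(),round(b["confidence"],2)) for b in mark_of(p,t)])
E
```

```text
pics
{'time_s': 0.0, 'joints': array([ 8.70103489e+01,  2.20898737e+01,  3.80477218e-01, -3.05109863e-02,
       -6.84109560e+01, -1.48171595e+01]), 'joint_velocities': array([ 0.03272685, -0.00734388, -0.00162972,  0.08686029,  0.0677119 ,
        0.08398362]), 'effort': array([-2.21610194e-04, -3.90664530e+01,  1.87405103e+01,  4.21981126e+00,
        1.09599216e-02, -1.89407342e-04]), 'tcp_pos': array([0.19092582, 0.59453516, 0.24046973]), 'ee_rot': array([[-6.04038019e-04, -3.05994868e-01, -9.52032970e-01],
       [-2.07181113e-03, -9.52030718e-01,  3.05995458e-01],
       [-9.99997671e-01,  2.15726540e-03, -5.89008237e-05]]), 'wrist_force': array([-0.42472071,  0.91501246,  0.67908639]), 'moment': array([-0.00307496,  0.0301656 , -0.01796986]), 'gripper_width': 1.0018570798965047}
top ['image', 'z_map', 'mtx', 'eye', 'attitude', 'shot'] [0.40009384 0.00298788 1.4281145 ] [[0.019, 0.992, -0.124], [-1.0, 0.021, 0.016], [0.019, 0.124, 0.992]] [[417.56840925   0.         254.07731499]
 [  0.         417.56840925 192.83670048]
 [  0.           0.           1.        ]]
cup_blue [([30
[... 528 characters left out ...]
[0.899, 0.259, -0.352], [-0.437, 0.547, -0.714], [0.008, 0.796, 0.605]] [[362.04417447   0.         255.99562932]
 [  0.         362.04417447 197.85634762]
 [  0.           0.           1.        ]]
cup_blue [([286.0, 235.0, 304.0, 263.0], 0.94), ([290.0, 263.0, 314.0, 291.0], 0.72)]
case [([199.0, 147.0, 275.0, 231.0], 0.93), ([305.0, 206.0, 356.0, 238.0], 0.72)]
lid [([198.0, 145.0, 241.0, 209.0], 0.79)]
cup_blue [([295.6, 255.0], 0.87), ([262.3, 178.4], 0.71), ([301.4, 284.5], 0.68)]
well [([241.6, 204.6], 0.68)]
case_hinge [([225.9, 194.2], 0.96)]
lid_press [([215.7, 165.3], 0.59)]
catch [([260.7, 178.5], 0.7)]
case [([242.7, 205.3], 0.96), ([225.0, 193.6], 0.21), ([304.3, 194.2], 0.18)]
```

```bash
python3 - <<'E'
from h import *
for n in("top","side"):
    im=cv2.imread(f"pics/{n}0.png");c=im[130:330,170:400] 
    cv2.imwrite(f"pics/{n}0c.png",cv2.resize(c,(690,600),interpolation=cv2.INTER_CUBIC))
E
```

```text
(no output)
```

View pics/top0.png

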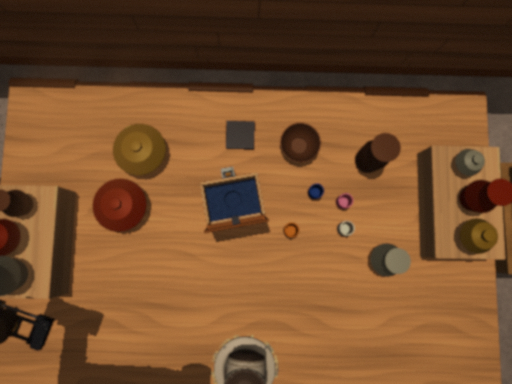

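View pics/side0.png

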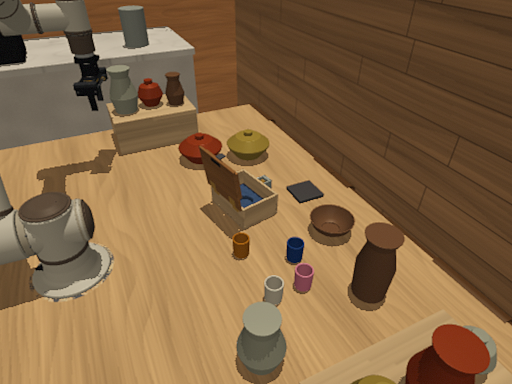

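```bash
echo
```

```text
(no output)
```

View pics/top0c.png

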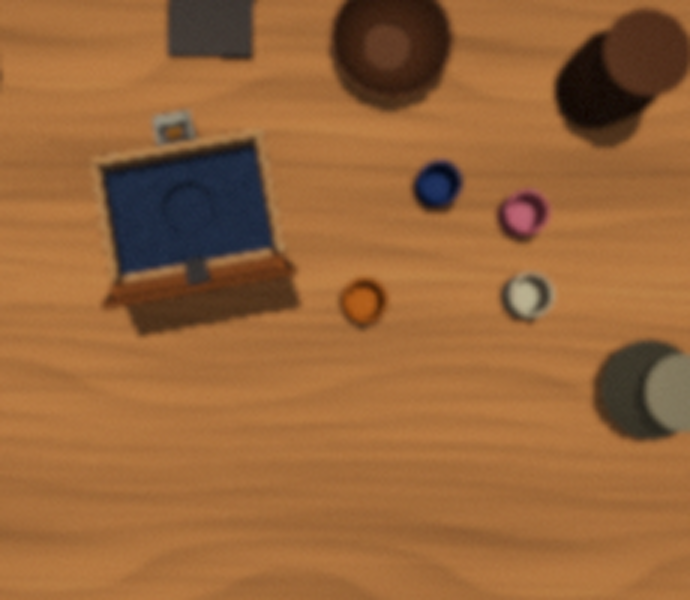

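View pics/side0c.png

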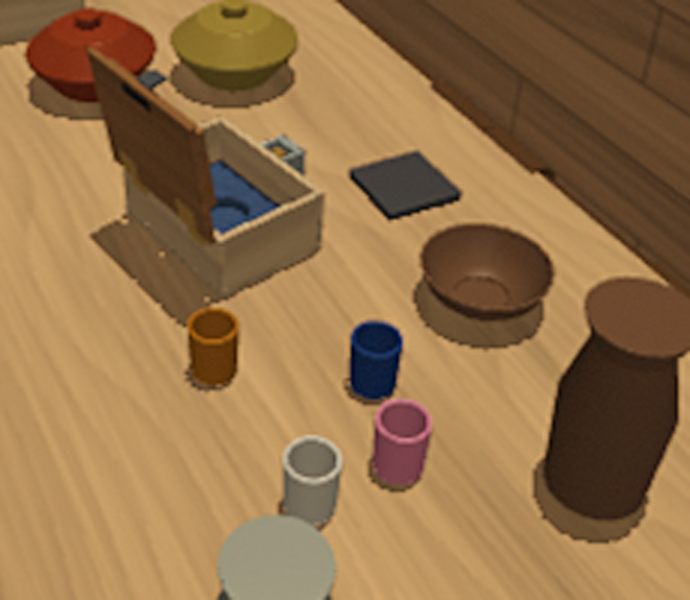

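The top view shows the blue cup at about (316,191). The pink look-alike is at (344,201), the amber cup at (291,231) and the white cup at (345,229). The open case is around (233,200), with the catch at (228,172) and the hinge on the robot side at (235,219). Next I'll measure these.

```bash
cat > m.py <<'E'
from h import *
P={n:capture(n) for n in("top","side")}
def circ(xy):
    A=np.c_[2*xy,np.ones(len(xy))];b=(xy**2).sum(1);x=np.linalg.lstsq(A,b,rcond=None)[0]
    return x[:2],np.sqrt(x[2]+x[0]**2+x[1]**2)
for n,p in P.items():
    C=cloud(p)
    hsv=cv2.cvtColor(p["image"],cv2.COLOR_BGR2HSV)
    print(n,"table z",np.round(np.median(C[...,2][(abs(C[...,2])<.02)]),4))
    for nm,(a,b) in {"top":{"blue":(316,191),"pink":(344,201),"amber":(291,231),"white":(345,229)},"side":{"blue":(295,250),"pink":(304,277),"amber":(241,246),"white":(274,290)}}[n].items():
        w=C[b-22:b+22,a-22:a+22].reshape(-1,3);c0=pt(p,a,b,.05)
        w=w[(np.hypot(*(w[:,:2]-c0[:2]).T)<.05)&(w[:,2]>.045)&(w[:,2]<.075)]
        print(nm,len(w),w.min(0).round(3),w.max(0).round(3),((w.min(0)+w.max(0))/2).round(3), [x.round(4).tolist() for x in circ(w[:,:2])])
E
python3 - <<'E'
from m import *
T,S=P["top"],P["side"]
for t in["well","case_hinge","case","lid_press","catch"]:
    z={"well":.01,"case_hinge":.08,"case":0,"lid_press":.215,"catch":.08}[t]
    for n,p in P.items():
        for b in mark_of(p,t)[:2]: print(t,n,pt(p,*b["centre"],z=z).round(4),round(b["confidence"],2), pt(p,*b["centre"]).round(3))
# rim fit
C=cloud(T)[160:236,195:275].reshape(-1,3)
m=(abs(C[:,2]-.08)<.012)
r=cv2.minAreaRect((C[m][:,:2]*1000).astype(np.float32));print("rim rect",m.sum(),r)
C=cloud(S)[130:240,190:285].reshape(-1,3)
m=(abs(C[:,2]-.08)<.008)
r=cv2.minAreaRect((C[m][:,:2]*1000).astype(np.float32));print("rim rect",m.sum(),r)
m=(C[:,2]>.1)&(C[:,0]<.55)
q=C[m];print("lid",len(q),q[:,2].max());c=q.mean(0);u,s,v=np.linalg.svd(q-c);print(c,v[2],s)
E
```

```text
top table z -0.0011
blue 75 [ 0.561 -0.251  0.046] [ 0.609 -0.203  0.064] [ 0.585 -0.227  0.055] [[0.5852, -0.2269], 0.0227]
pink 79 [ 0.53  -0.347  0.045] [ 0.577 -0.3    0.065] [ 0.554 -0.323  0.055] [[0.5546, -0.3233], 0.0228]
amber 65 [ 0.432 -0.17   0.045] [ 0.478 -0.12   0.068] [ 0.455 -0.145  0.057] [[0.454, -0.1446], 0.0227]
white 76 [ 0.442 -0.351  0.045] [ 0.488 -0.303  0.065] [ 0.465 -0.327  0.055] [[0.4636, -0.3269], 0.0227]
side table z 0.0001
blue 168 [ 0.557 -0.254  0.045] [ 0.606 -0.203  0.064] [ 0.582 -0.228  0.054] [[0.582, -0.2289], 0.0228]
pink 192 [ 0.526 -0.35   0.045] [ 0.576 -0.3    0.063] [ 0.551 -0.325  0.054] [[0.5511, -0.326], 0.0229]
amber 164 [ 0.426 -0.171  0.045] [ 0.474 -0.12   0.063] [ 0.45  -0.146  0.054] [[0.4506, -0.1466], 0.0227]
white 207 [ 0.436 -0.354  0.045] [ 0.485 -0.305  0.064] [ 0.46  -0.329  0.054] [[0.4598, -0.3296], 0.0227]
well top [0.5491 0.0594 0.01  ] 0.61 [0.549 0.059 0.007]
well top [0.7806 0.04   0.01  ] 0.47 [0.779 0.04  0.016]
well side [0.5371 0.0413 0.01  ] 0.73 [ 0.502 -0.04   0.08 ]
well side [0.5234 0.131  0.01  ] 0.5 [ 0
[... 358 characters left out ...]
 0.    ] 0.75 [ 0.499 -0.048  0.082]
lid_press top [0.4503 0.042  0.215 ] 0.89 [0.45  0.042 0.229]
lid_press side [0.4386 0.0114 0.215 ] 0.82 [0.451 0.049 0.19 ]
catch top [0.6254 0.0803 0.08  ] 0.74 [0.628 0.081 0.064]
catch side [0.6315 0.0713 0.08  ] 0.81 [0.639 0.086 0.068]
catch side [ 0.5465 -0.2824  0.08  ] 0.62 [ 0.571 -0.247  0.036]
rim rect 569 ((565.75146484375, 54.21875762939453), (176.9846649169922, 190.04103088378906), 10.867835998535156)
rim rect 831 ((561.7919921875, 192.04495239257812), (519.694091796875, 297.2459716796875), 70.210205078125)
lid 1296 0.7758158043137874
[0.45287718 0.0015905  0.19275583] [-0.91275077  0.0220676  -0.4079204 ] [7.83087671 1.97657621 0.65378017]
```

```bash
python3 - <<'E'
from m import *
from scipy.optimize import differential_evolution as de
pts={}
for n,p in P.items():
    C=cloud(p).reshape(-1,3);m=(abs(C[:,2]-.08)<.007)&(np.hypot(C[:,0]-.55,C[:,1]-.05)<.15)
    pts[n]=C[m][:,:2];print(n,m.sum())
def loss(x,q):
    c,s=np.cos(x[2]),np.sin(x[2]);d=q-x[:2];u=d[:,0]*c+d[:,1]*s;v=-d[:,0]*s+d[:,1]*c
    # signed dist to rect 62x87... band distance
    a,b=abs(u)-.066,abs(v)-.091
    sd=np.where((a<0)&(b<0),np.maximum(a,b),np.hypot(np.maximum(a,0),np.maximum(b,0)))
    return np.minimum(np.abs(sd),.012).mean()
for k,q in list(pts.items())+[("both",np.r_[pts["top"],pts["side"]])]:
    r=de(loss,[(.5,.6),(0,.1),(-.1,.5)],args=(q,),seed=1);print(k,r.x.round(4),np.degrees(r.x[2]).round(2),r.fun)
# lid angle top part from side view: points region
p=P["side"];C=cloud(p);im=p["image"]
q=C[150:205,203:240].reshape(-1,3);q=q[(q[:,2]>.10)&(q[:,2]<.26)&(q[:,0]<.52)]
a=np.radians(10.9);u=(q[:,0]-.553)*np.cos(a)+(q[:,1]-.05)*np.sin(a);v=-(q[:,0]-.553)*np.sin(a)+(q[:,1]-.05)*np.cos(a)
m=(abs(v)<.1)&(abs(u+.085)<.06);print(m.sum());
for z in np.arange(.1,.25,.02):
    k=m&(abs(q[:,2]-z)<.01);print(z.round(2),k.sum(),u[k].min().round(3) if k.any() else 0,np.median(u[k]).round(3),u[k].max().round(3))
print(q[m].max(0))
x=sense();print(x["time_s"])
E
```

```text
top table z -0.0011
blue 74 [ 0.561 -0.251  0.045] [ 0.61  -0.203  0.064] [ 0.586 -0.227  0.055] [[0.5853, -0.227], 0.0227]
pink 79 [ 0.53  -0.348  0.045] [ 0.577 -0.3    0.064] [ 0.554 -0.324  0.055] [[0.5545, -0.3235], 0.0229]
amber 64 [ 0.431 -0.169  0.046] [ 0.477 -0.12   0.063] [ 0.454 -0.145  0.054] [[0.454, -0.1446], 0.0228]
white 75 [ 0.442 -0.351  0.045] [ 0.488 -0.304  0.065] [ 0.465 -0.328  0.055] [[0.4635, -0.327], 0.0226]
side table z 0.0001
blue 164 [ 0.557 -0.254  0.045] [ 0.607 -0.205  0.062] [ 0.582 -0.229  0.054] [[0.582, -0.229], 0.0228]
pink 196 [ 0.527 -0.351  0.045] [ 0.576 -0.301  0.064] [ 0.552 -0.326  0.054] [[0.5511, -0.3261], 0.0227]
amber 157 [ 0.426 -0.17   0.045] [ 0.476 -0.122  0.062] [ 0.451 -0.146  0.054] [[0.4507, -0.1463], 0.0227]
white 203 [ 0.436 -0.354  0.045] [ 0.484 -0.303  0.063] [ 0.46  -0.329  0.054] [[0.4597, -0.3296], 0.0227]
top 519
side 388
top [0.5507 0.0513 0.2006] 11.49 0.0035700895591844724
side [0.5462 0.0481 0.2005] 11.49 0.005212383104354866
both [0.5498 0.0503 0.199 ] 11.4 0.004514959825290105
1137
0.1 71 -0.091 -0.089 -0.086
0.12 140 -0.094 -0.091 -0.077
0.14 157 -0.097 -0.093 -0.076
0.16 167 -0.099 -0.096 -0.075
0.18 161 -0.102 -0.099 -0.079
0.2 162 -0.104 -0.101 -0.081
0.22 263 -0.107 -0.103 -0.077
0.24 16 -0.105 -0.081 -0.074
[0.49459566 0.12894729 0.23297945]
1.7
```

```bash
python3 - <<'E'
from h import *
p=capture("top")
print("well",pt(p,232.3,200,.025))
for nm,c,r,z in [("vase base",371,158,.03),("bowl",300,144,.04),("jug",385,261,.02),("catch",228,172,.08),("tile",240,134,.01)]: print(nm,pt(p,c,r,z).round(3))
im=p["image"][160:240,195:280];cv2.imwrite("pics/case1.png",cv2.resize(im,None,fx=7,fy=7,interpolation=cv2.INTER_CUBIC))
E
python3 -m creep '[[1,0,0,50,0],[1,10,-20,90,0.1],[1,30,-60,110,0.2],[1,50,-105,120,0.3],[1,70,-150,120,0.4],[1,90,-195,120,0.511],[1,110,-240,120,0.511],[1,131,-285,120,0.511]]'
```

```text
well [0.54936673 0.05310174 0.025     ]
vase base [ 0.704 -0.418  0.03 ]
bowl [ 0.744 -0.173  0.04 ]
jug [ 0.355 -0.463  0.02 ]
catch [0.635 0.068 0.08 ]
tile [0.783 0.033 0.01 ]
time_s: 2.55
tcp_pos: [0.3224, 0.308, 0.3619]
ee_rot: [[0.001, 0.2, -0.98], [0.001, -0.98, -0.2], [-1.0, -0.001, -0.001]]
wrist_force: [0.5, 0.5, -0.1]
gripper_width: 0.996
```

View pics/case1.png

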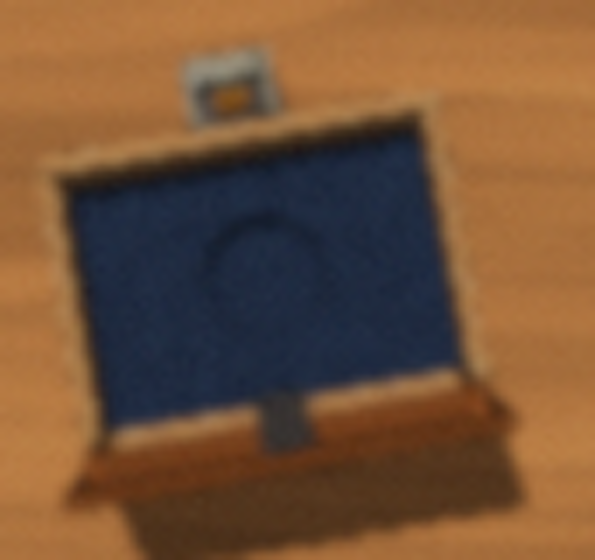

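The image shows the well at about (233,199), which agrees with the rim fit: the well is near (0.552,0.051) and the case yaw is about 11.5°. Moving on to the cup at about (0.584,-0.228).

```bash
python3 -m creep '[[1,21,-43,0,0],[1,42,-86,0,0],[1,63,-129,0,0],[1,84,-172,0,0],[1,105,-215,0,0],[1,126,-258,0,0],[1,147,-301,0,0],[1,168,-344,-10,0]]'
```

```text
time_s: 3.35
tcp_pos: [0.4915, -0.038, 0.3535]
ee_rot: [[0.005, 0.2, -0.98], [0.001, -0.98, -0.2], [-1.0, -0.0, -0.005]]
wrist_force: [-0.1, 1.2, 0.1]
gripper_width: 1.003
```

```bash
python3 -m creep '[[1,20,-42,-10,0],[1,40,-84,-25,0],[1,60,-125,-45,0],[1,80,-165,-70,0],[1,92,-190,-110,0],[1,92,-190,-158,0],[1,92,-190,-200,0],[1,92,-190,-220,0]]'
python3 - <<'E'
from h import *
print(sense()["tcp_pos"],sense()["wrist_force"])
for n in("top","side"):
    p=capture(n);cv2.imwrite(f"pics/{n}1.png",p["image"])
    o=(250,150) if n=="top" else (220,170)
    cv2.imwrite(f"pics/{n}1c.png",cv2.resize(p["image"][o[1]:o[1]+130,o[0]:o[0]+130],(600,600),interpolation=cv2.INTER_CUBIC))
E
```

```text
time_s: 4.15
tcp_pos: [0.5809, -0.228, 0.1286]
ee_rot: [[-0.003, 0.198, -0.98], [0.003, -0.98, -0.198], [-1.0, -0.004, 0.002]]
wrist_force: [1.2, 0.4, 0.1]
gripper_width: 1.001
[ 0.58088608 -0.22796091  0.12860039] [1.23927929 0.40947233 0.13424501]
```

View pics/side1c.png

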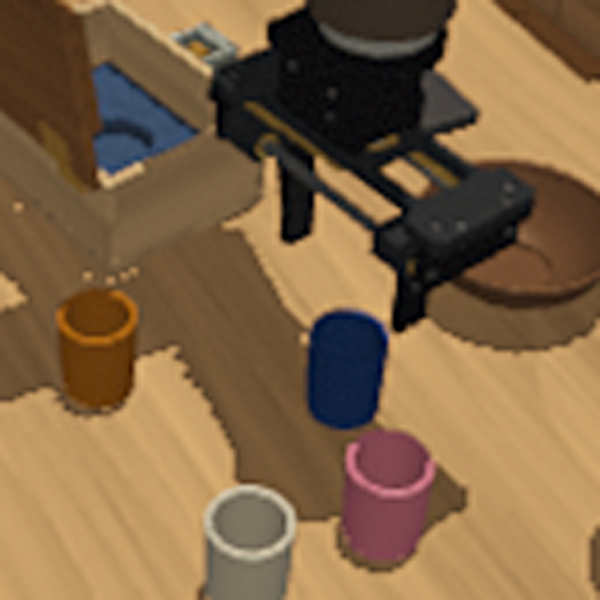

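View pics/top1c.png

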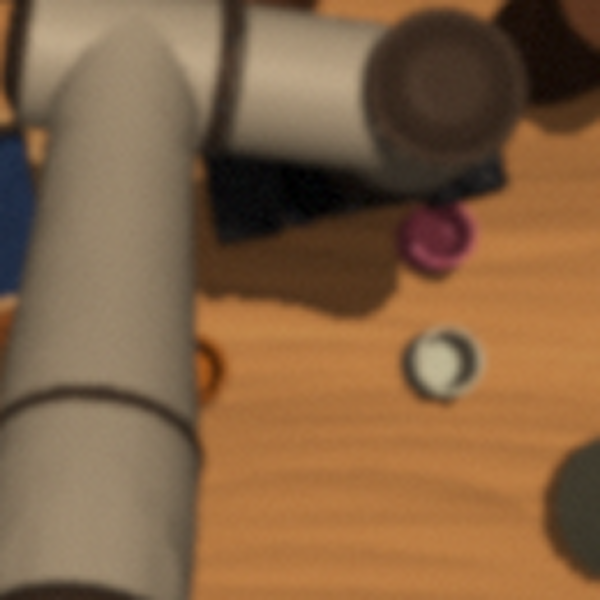

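In the side view the jaws straddle the blue cup (crop (345,370)), and the far finger is clear of the pink one at (388,495). Descending to cup height 42 mm.

```bash
python3 -m creep '[[1,3,0,-20,0],[1,3,0,-45,0],[1,3,0,-70,0],[1,3,0,-87,0],[1,3,0,-87,0],[0,3,0,-87,0],[0,3,0,-87,0],[0,3,0,-87,0]]'
python3 -m creep '[[0,0,0,0,0],[0,0,0,0,0],[0,0,0,0,0],[0,0,0,5,0],[0,0,0,15,0],[0,0,0,30,0],[0,0,0,55,0],[0,0,0,60,0]]'
python3 - <<'E'
from h import *
p=capture("side")
cv2.imwrite(f"pics/side2c.png",cv2.resize(p["image"][170:300,220:350],(600,600),interpolation=cv2.INTER_CUBIC))
E
```

```text
time_s: 5.05
tcp_pos: [0.5852, -0.2279, 0.0443]
ee_rot: [[-0.0, 0.199, -0.98], [0.002, -0.98, -0.199], [-1.0, -0.002, -0.0]]
wrist_force: [0.3, -0.1, -0.3]
gripper_width: 0.81
time_s: 5.85
tcp_pos: [0.5872, -0.2284, 0.1078]
ee_rot: [[0.006, 0.2, -0.98], [0.001, -0.98, -0.2], [-1.0, 0.0, -0.006]]
wrist_force: [0.3, -0.1, -1.0]
gripper_width: 0.557
```

View pics/side2c.png

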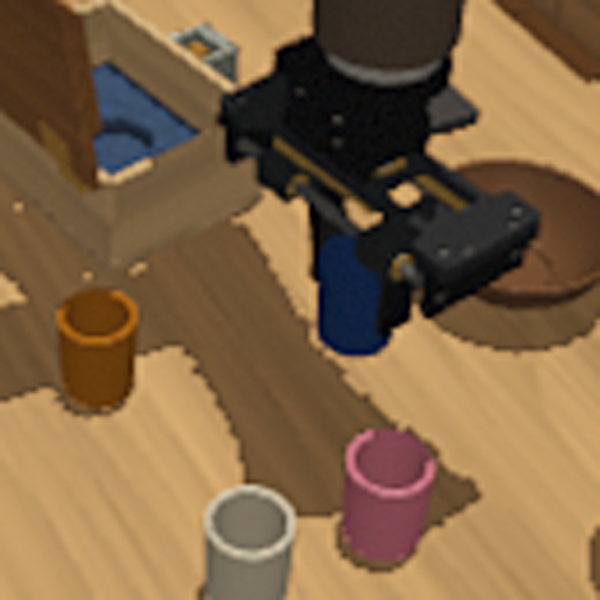

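```bash
python3 -m creep '[[0,0,0,30,0],[0,-2,20,70,0],[0,-8,60,85,0],[0,-13,105,85,0],[0,-18,150,85,0],[0,-23,190,85,0],[0,-28,230,85,0],[0,-31,260,85,0]]'
python3 -m creep '[[0,-3,10,0,0],[0,-3,14,0,0],[0,-3,16,0,0],[0,-3,16,0,0],[0,-3,16,0,0],[0,-3,16,0,0],[0,-3,16,0,0],[0,-3,16,0,0]]'
python3 - <<'E'
from h import *
s=sense();print(s["tcp_pos"],s["joints"].round(1))
p=capture("side")
cv2.imwrite(f"pics/side3c.png",cv2.resize(p["image"][70:270,150:350],(600,600),interpolation=cv2.INTER_CUBIC))
C=cloud(p);hsv=cv2.cvtColor(p["image"],cv2.COLOR_BGR2HSV)
m=(hsv[...,0]>105)&(hsv[...,0]<130)&(hsv[...,1]>150)&(C[...,2]>.085)&(C[...,2]<.3)
q=C[m];q=q[np.hypot(q[:,0]-.55,q[:,1]-.05)<.06];print(len(q),q.min(0).round(3),q.max(0).round(3),q.mean(0).round(3))
E
```

```text
time_s: 6.7
tcp_pos: [0.5545, 0.0338, 0.1911]
ee_rot: [[0.003, 0.201, -0.98], [0.001, -0.98, -0.201], [-1.0, -0.001, -0.003]]
wrist_force: [0.3, -0.2, -1.5]
gripper_width: 0.552
time_s: 7.5
tcp_pos: [0.5516, 0.0495, 0.1912]
ee_rot: [[0.003, 0.2, -0.98], [0.001, -0.98, -0.2], [-1.0, -0.001, -0.003]]
wrist_force: [0.2, -1.2, -2.1]
gripper_width: 0.555
[0.55155706 0.04946962 0.19115585] [ 21.9  17.5 -14.1  -0.  -58.2  79.7]
238 [0.505 0.015 0.148] [0.568 0.089 0.254] [0.541 0.039 0.184]
```

View pics/side3c.png

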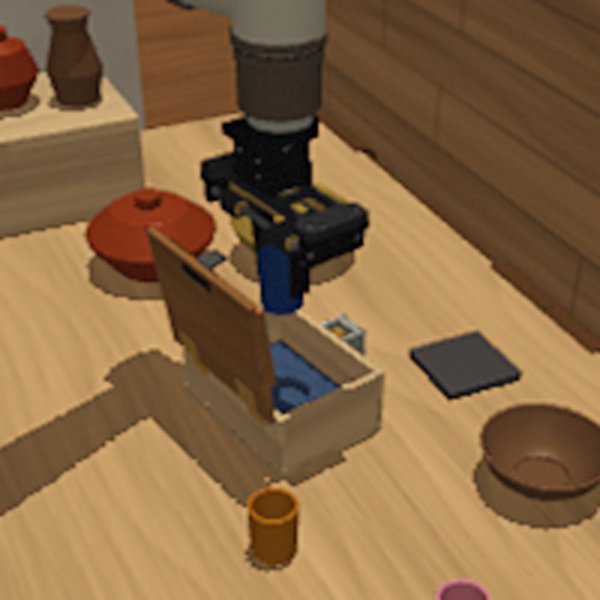

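The cup is held over the well, and the lid (crop (150-270, 230-420)) has clearance. Going down.

```bash
python3 -m creep '[[0,1,1,-25,0],[0,2,1,-50,0],[0,2,1,-75,0],[0,2,1,-95,0],[0,2,1,-108,0],[0,2,1,-116,0],[0,2,1,-118,0],[0,2,1,-118,0]]'
```

```text
time_s: 8.35
tcp_pos: [0.554, 0.0507, 0.0736]
ee_rot: [[0.004, 0.2, -0.98], [0.002, -0.98, -0.2], [-1.0, -0.001, -0.004]]
wrist_force: [-0.1, 0.6, -1.0]
gripper_width: 0.555
```

```bash
python3 -m creep '[[0,0,0,-3,0],[0,0,0,-6,0],[0,0,0,-9,0],[0,0,0,-12,0],[0,0,0,-14,0],[0,0,0,-16,0],[0,0,0,-16,0],[0,0,0,-16,0]]'
```

```text
time_s: 9.15
tcp_pos: [0.5541, 0.0507, 0.0576]
ee_rot: [[0.004, 0.2, -0.98], [0.002, -0.98, -0.2], [-1.0, -0.001, -0.004]]
wrist_force: [0.7, 0.3, -1.3]
gripper_width: 0.552
```

It's below the insert top with no contact force, so the cup is in the well. A few more mm will confirm the floor.

```bash
python3 -m creep '[[0,0,0,-1,0],[0,0,0,-2,0],[0,0,0,-3,0],[0,0,0,-3,0],[0,0,0,-3,0],[0,0,0,-3,0],[0,0,0,-3,0],[0,0,0,-3,0]]'
```

```text
time_s: 9.95
tcp_pos: [0.5542, 0.0507, 0.0548]
ee_rot: [[0.005, 0.201, -0.98], [0.002, -0.98, -0.201], [-1.0, -0.001, -0.005]]
wrist_force: [-1.5, 0.1, 1.7]
gripper_width: 0.552
```

```bash
python3 -m creep '[[0,0,0,-0.5,0],[0,0,0,-0.5,0],[0,0,0,-1,0],[0,0,0,-1,0],[0,0,0,-1,0],[0,0,0,-1,0],[0,0,0,-1,0],[0,0,0,-1,0]]'
```

```text
time_s: 10.75
tcp_pos: [0.5543, 0.0507, 0.0547]
ee_rot: [[0.005, 0.201, -0.98], [0.002, -0.98, -0.201], [-1.0, -0.001, -0.005]]
wrist_force: [-3.1, -0.4, 8.4]
gripper_width: 0.553
```

It has reached the floor (8 N, no further travel). Releasing and retreating up.

```bash
python3 -m creep '[[0.75,0,0,0,0],[0.75,0,0,0,0],[0.75,0,0,0,0],[0.75,0,0,0,0],[0.75,0,0,10,0],[0.75,0,0,30,0],[0.75,0,0,60,0],[0.75,0,0,100,0]]'
python3 -m creep '[[0.75,0,0,40,0],[0.75,0,0,80,0],[0.75,0,0,120,0],[0.75,0,40,150,0],[0.75,0,80,150,0],[0.75,0,120,150,0],[0.75,0,160,150,0],[0.75,0,180,150,0]]'
python3 - <<'E'
from h import *
s=sense();print(s["tcp_pos"],s["joints"].round(1))
for n in("top","side"):
    p=capture(n);o=(150,130) if n=="top" else (150,110)
    cv2.imwrite(f"pics/{n}4c.png",cv2.resize(p["image"][o[1]:o[1]+150,o[0]:o[0]+150],(600,600),interpolation=cv2.INTER_CUBIC))
    C=cloud(p).reshape(-1,3);hsv=cv2.cvtColor(p["image"],cv2.COLOR_BGR2HSV).reshape(-1,3)
    m=(hsv[:,0]>100)&(hsv[:,0]<130)&(hsv[:,1]>120)&(C[:,2]>.05)&(C[:,2]<.1)&(np.hypot(C[:,0]-.553,C[:,1]-.05)<.05)
    q=C[m];print(n,len(q),q.min(0).round(3),q.max(0).round(3), np.percentile(q[:,2],[50,90]).round(3))
E
```

```text
time_s: 11.55
tcp_pos: [0.5532, 0.0504, 0.1549]
ee_rot: [[0.001, 0.201, -0.98], [0.0, -0.98, -0.201], [-1.0, -0.0, -0.001]]
wrist_force: [1.1, 0.2, -0.1]
gripper_width: 0.752
time_s: 12.35
tcp_pos: [0.5528, 0.233, 0.3053]
ee_rot: [[0.002, 0.203, -0.979], [0.001, -0.979, -0.203], [-1.0, -0.001, -0.002]]
wrist_force: [-0.7, -0.4, 0.1]
gripper_width: 0.751
[0.55284233 0.23295504 0.30534579] [ 38.3  17.5   2.8   0.  -75.2  63.4]
top 67 [0.531 0.026 0.051] [0.578 0.073 0.074] [0.068 0.072]
side 101 [0.536 0.023 0.05 ] [0.574 0.077 0.073] [0.062 0.07 ]
```

View pics/side4c.png

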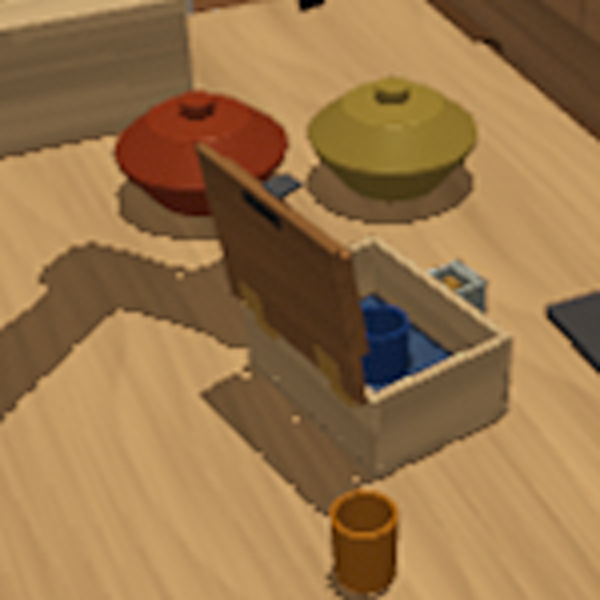

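View pics/top4c.png

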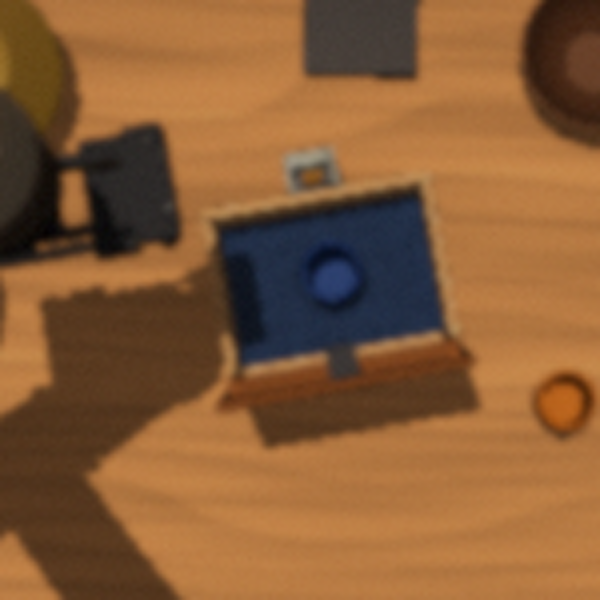

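The cup is in the well: the mouth rim measures about z 0.070–0.073, centred at (0.554,0.050). The other pottery hasn't moved. Next I close the jaws and go behind the lid.

```bash
python3 -m creep '[[0,-25,-35,0,0],[0,-50,-70,0,0],[0,-75,-105,0,0],[0,-100,-142,0,0],[0,-125,-179,0,0],[0,-147,-212,0,0],[0,-147,-212,0,0],[0,-147,-212,0,0]]'
python3 -m creep '[[0,0,0,-30,0],[0,0,0,-60,0],[0,0,0,-80,0],[0,0,0,-80,0],[0,0,0,-80,0],[0,0,0,-80,0],[0,0,0,-80,0],[0,0,0,-80,0]]'
python3 - <<'E'
from h import *
s=sense();tc=s["tcp_pos"];print(tc,s["wrist_force"].round(1))
for n in("side",):
    p=capture(n);o=(130,70)
    cv2.imwrite(f"pics/{n}5c.png",cv2.resize(p["image"][o[1]:o[1]+180,o[0]:o[0]+180],(600,600),interpolation=cv2.INTER_CUBIC))
H=np.array([.4793,.0355,.08]);ex=np.array([.980,.1985,0])
for th in [1.72,1.57,1.4,1.2,1.0,.8,.6,.4,.3,.25,.2]:
    r=.13;u=r*np.cos(th)-.009*np.sin(th)-.0095;z=.08+r*np.sin(th)+.009*np.cos(th)+.019
    print(th,((H*[1,1,0]+u*ex+[0,0,z])).round(4),((H*[1,1,0]+u*ex+[0,0,z]-tc)*1000).round(0))
E
```

```text
time_s: 13.25
tcp_pos: [0.4054, 0.019, 0.3056]
ee_rot: [[0.003, 0.201, -0.98], [0.001, -0.98, -0.201], [-1.0, -0.0, -0.003]]
wrist_force: [1.3, -0.3, 0.4]
gripper_width: 0.109
time_s: 14.05
tcp_pos: [0.4058, 0.0193, 0.2265]
ee_rot: [[0.005, 0.201, -0.979], [0.002, -0.98, -0.201], [-1.0, -0.001, -0.005]]
wrist_force: [-0.1, -0.5, -0.3]
gripper_width: 0.003
[0.40583004 0.01928157 0.22646158] [-0.1 -0.5 -0.3]
1.72 [0.4423 0.028  0.2262] [36.  9. -0.]
1.57 [0.4613 0.0318 0.229 ] [55. 13.  3.]
1.4 [0.483  0.0362 0.2286] [77. 17.  2.]
1.2 [0.5079 0.0413 0.2234] [102.  22.  -3.]
1.0 [0.5314 0.0461 0.2133] [126.  27. -13.]
0.8 [0.5524 0.0503 0.1985] [147.  31. -28.]
0.6 [0.5702 0.0539 0.1798] [164.  35. -47.]
0.4 [0.5839 0.0567 0.1579] [178.  37. -69.]
0.3 [0.5891 0.0577 0.146 ] [183.  38. -80.]
0.25 [0.5912 0.0582 0.1399] [185.  39. -87.]
0.2 [0.5931 0.0585 0.1336] [187.  39. -93.]
```

View pics/side5c.png

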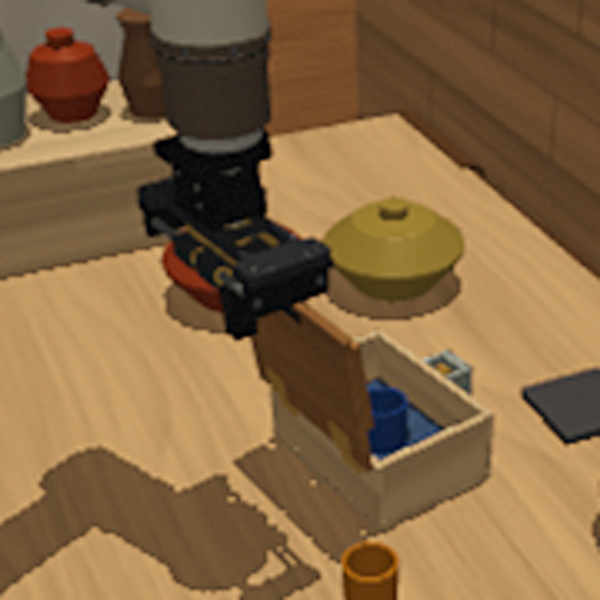

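The shut fingers (crop (240,320)) are behind the lid's outer face, near mid width. Starting the swing.

```bash
python3 -m creep '[[0,12,4,-2,0],[0,24,7,-2,0],[0,32,9,-2,0],[0,40,10,0,0],[0,48,12,2,0],[0,56,13,3,0],[0,64,15,3,0],[0,72,17,2,0]]'
```

```text
time_s: 14.9
tcp_pos: [0.4784, 0.036, 0.2285]
ee_rot: [[0.005, 0.201, -0.98], [0.001, -0.98, -0.201], [-1.0, 0.0, -0.005]]
wrist_force: [-1.6, -1.6, 0.3]
gripper_width: 0.011
```

```bash
python3 -m creep '[[0,10,2,-1,0],[0,20,4,-3,0],[0,29,5,-5,0],[0,38,7,-8,0],[0,46,8,-12,0],[0,54,10,-16,0],[0,64,12,-22,0],[0,74,14,-30,0]]'
```

```text
time_s: 15.7
tcp_pos: [0.5531, 0.0501, 0.1981]
ee_rot: [[0.005, 0.201, -0.98], [0.001, -0.98, -0.201], [-1.0, 0.0, -0.005]]
wrist_force: [-3.5, -0.2, 0.0]
gripper_width: 0.005
```

```bash
python3 - <<'E'
from h import *
s=sense();tc=s["tcp_pos"];print(tc,s["wrist_force"].round(1))
p=capture("side");o=(130,70)
cv2.imwrite(f"pics/side6c.png",cv2.resize(p["image"][o[1]:o[1]+180,o[0]:o[0]+180],(600,600),interpolation=cv2.INTER_CUBIC))
E
```

```text
[0.55306931 0.05008166 0.19810174] [-3.5 -0.2  0. ]
```

View pics/side6c.png

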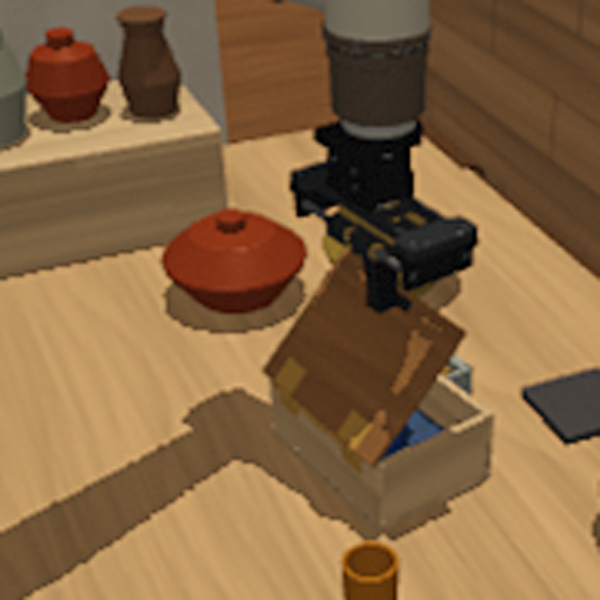

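```bash
python3 -m creep '[[0,9,2,-8,0],[0,17,4,-17,0],[0,22,5,-23,0],[0,27,6,-29,0],[0,31,7,-35,0],[0,35,8,-41,0],[0,38,8,-46,0],[0,40,9,-50,0]]'
```

```text
time_s: 16.55
tcp_pos: [0.5945, 0.0594, 0.1463]
ee_rot: [[0.004, 0.201, -0.979], [0.0, -0.979, -0.201], [-1.0, 0.001, -0.004]]
wrist_force: [-1.9, -1.2, 3.0]
gripper_width: 0.004
```

```bash
python3 -m creep '[[0,1,0,-3,0],[0,2,0,-6,0],[0,3,0,-9,0],[0,4,1,-12,0],[0,4,1,-13,0],[0,4,1,-13,0],[0,4,1,-13,0],[0,4,1,-13,0]]'
```

```text
time_s: 17.35
tcp_pos: [0.5989, 0.0604, 0.1334]
ee_rot: [[0.006, 0.202, -0.979], [0.001, -0.979, -0.202], [-1.0, 0.001, -0.006]]
wrist_force: [-0.5, 0.0, 1.9]
gripper_width: 0.006
```

```bash
python3 -m creep '[[0,0,0,-1,0],[0,0,0,-2,0],[0,0,0,-3,0],[0,0,0,-3,0],[0,0,0,-3,0],[0,0,0,-3,0],[0,0,0,-3,0],[0,0,0,-3,0]]'
```

```text
time_s: 18.15
tcp_pos: [0.5993, 0.0605, 0.1307]
ee_rot: [[0.007, 0.202, -0.979], [0.001, -0.979, -0.202], [-1.0, 0.001, -0.007]]
wrist_force: [1.2, -1.7, 3.4]
gripper_width: 0.006
```

```bash
python3 -m creep '[[0,0.5,0,-0.5,0],[0,0.5,0,-1,0],[0,0.5,0,-1.5,0],[0,0.5,0,-2,0],[0,0.5,0,-2,0],[0,0.5,0,-2,0],[0,0.5,0,-2,0],[0,0.5,0,-2,0]]'
```

```text
time_s: 18.95
tcp_pos: [0.5999, 0.0606, 0.1286]
ee_rot: [[0.007, 0.202, -0.979], [0.001, -0.979, -0.202], [-1.0, 0.0, -0.007]]
wrist_force: [-0.2, -0.7, 2.3]
gripper_width: 0.005
```

```bash
python3 -m creep '[[0,0.5,0,-0.5,0],[0,0.5,0,-1,0],[0,0.5,0,-1.5,0],[0,0.5,0,-2,0],[0,0.5,0,-2,0],[0,0.5,0,-2,0],[0,0.5,0,-2,0],[0,0.5,0,-2,0]]'
```

```text
time_s: 19.75
tcp_pos: [0.6004, 0.0606, 0.1265]
ee_rot: [[0.007, 0.202, -0.979], [0.001, -0.979, -0.202], [-1.0, 0.0, -0.007]]
wrist_force: [0.3, 0.3, 2.5]
gripper_width: 0.003
```

```bash
python3 -m creep '[[0,0,0,-0.5,0],[0,0,0,-1,0],[0,0,0,-1.5,0],[0,0,0,-1.5,0],[0,0,0,-1.5,0],[0,0,0,-1.5,0],[0,0,0,-1.5,0],[0,0,0,-1.5,0]]'
```

```text
time_s: 20.55
tcp_pos: [0.6005, 0.0607, 0.1256]
ee_rot: [[0.007, 0.202, -0.979], [0.001, -0.979, -0.202], [-1.0, 0.0, -0.007]]
wrist_force: [0.1, 0.4, 4.9]
gripper_width: 0.006
```

The force is rising, so the nose is on the tooth. Continuing in small steps.

```bash
python3 -m creep '[[0,0,0,-0.5,0],[0,0,0,-1,0],[0,0,0,-1,0],[0,0,0,-1,0],[0,0,0,-1,0],[0,0,0,-1,0],[0,0,0,-1,0],[0,0,0,-1,0]]'
```

```text
time_s: 21.35
tcp_pos: [0.6006, 0.0606, 0.1254]
ee_rot: [[0.008, 0.202, -0.979], [0.001, -0.979, -0.202], [-1.0, 0.001, -0.008]]
wrist_force: [-2.1, -0.1, 6.7]
gripper_width: 0.001
```

```bash
python3 -m creep '[[0,0,0,-0.5,0],[0,0,0,-1,0],[0,0,0,-1,0],[0,0,0,-1,0],[0,0,0,-1,0],[0,0,0,-1,0],[0,0,0,-1,0],[0,0,0,-1,0]]'
```

```text
time_s: 22.15
tcp_pos: [0.6006, 0.0607, 0.1253]
ee_rot: [[0.008, 0.202, -0.979], [0.001, -0.979, -0.202], [-1.0, 0.001, -0.008]]
wrist_force: [-1.4, 0.6, 7.5]
gripper_width: 0.001
```

```bash
python3 -m creep '[[0,0,0,-0.5,0],[0,0,0,-1,0],[0,0,0,-1.5,0],[0,0,0,-1.5,0],[0,0,0,-1.5,0],[0,0,0,-1.5,0],[0,0,0,-1.5,0],[0,0,0,-1.5,0]]'
```

```text
time_s: 22.95
tcp_pos: [0.6007, 0.0607, 0.1249]
ee_rot: [[0.009, 0.203, -0.979], [0.001, -0.979, -0.203], [-1.0, 0.001, -0.009]]
wrist_force: [-1.7, 0.7, 7.7]
gripper_width: 0.004
```

```bash
python3 -m creep '[[0,0,0,-1,0],[0,0,0,-1.5,0],[0,0,0,-1.8,0],[0,0,0,-1.8,0],[0,0,0,-1.8,0],[0,0,0,-1.8,0],[0,0,0,-1.8,0],[0,0,0,-1.8,0]]'
```

```text
time_s: 23.75
tcp_pos: [0.6007, 0.0607, 0.1245]
ee_rot: [[0.01, 0.203, -0.979], [0.001, -0.979, -0.203], [-1.0, 0.001, -0.01]]
wrist_force: [-2.6, 1.0, 9.9]
gripper_width: 0.004
```

```bash
python3 -m creep '[[0,0,0,-1,0],[0,0,0,-1.6,0],[0,0,0,-2,0],[0,0,0,-2,0],[0,0,0,-2,0],[0,0,0,-2,0],[0,0,0,-2,0],[0,0,0,-2,0]]'
```

```text
time_s: 24.55
tcp_pos: [0.6008, 0.0607, 0.1241]
ee_rot: [[0.01, 0.204, -0.979], [0.001, -0.979, -0.204], [-1.0, 0.002, -0.01]]
wrist_force: [-2.6, -0.4, 10.9]
gripper_width: 0.003
```

```bash
python3 -m creep '[[0,0,0,-1,0],[0,0,0,-1.8,0],[0,0,0,-2.2,0],[0,0,0,-2.2,0],[0,0,0,-2.2,0],[0,0,0,-2.2,0],[0,0,0,-2.2,0],[0,0,0,-2.2,0]]'
```

```text
time_s: 25.35
tcp_pos: [0.6008, 0.0607, 0.1236]
ee_rot: [[0.011, 0.204, -0.979], [0.0, -0.979, -0.204], [-1.0, 0.002, -0.011]]
wrist_force: [-4.2, 1.5, 9.7]
gripper_width: 0.007
```

```bash
python3 -m creep '[[0,0,0,-1,0],[0,0,0,-2,0],[0,0,0,-2.4,0],[0,0,0,-2.4,0],[0,0,0,-2.4,0],[0,0,0,-2.4,0],[0,0,0,-2.4,0],[0,0,0,-2.4,0]]'
python3 - <<'E'
from h import *
p=capture("side");o=(180,130)
cv2.imwrite(f"pics/side7c.png",cv2.resize(p["image"][o[1]:o[1]+110,o[0]:o[0]+110],(600,600),interpolation=cv2.INTER_CUBIC))
E
```

```text
time_s: 26.15
tcp_pos: [0.6009, 0.0607, 0.1232]
ee_rot: [[0.012, 0.205, -0.979], [0.0, -0.979, -0.205], [-1.0, 0.002, -0.012]]
wrist_force: [-3.2, 0.8, 11.7]
gripper_width: 0.006
```

View pics/side7c.png

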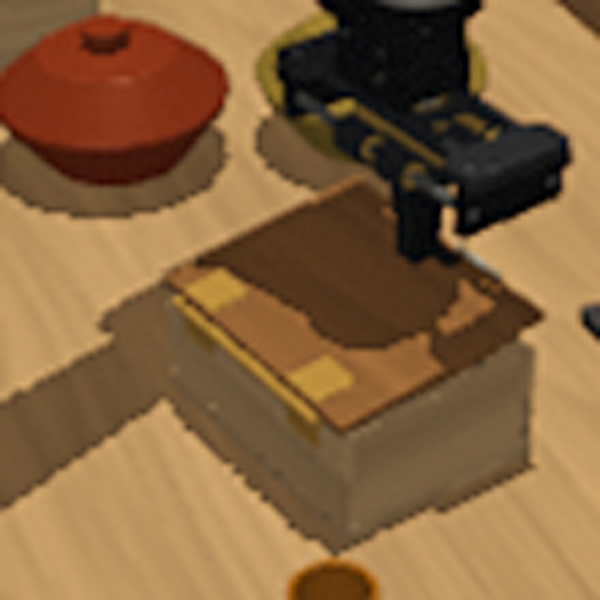

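The lid is nearly level with a slight gap at the free edge, and the finger is at mid width near that edge. Continuing.

```bash
python3 -m creep '[[0,0,0,-1,0],[0,0,0,-2,0],[0,0,0,-2.6,0],[0,0,0,-2.6,0],[0,0,0,-2.6,0],[0,0,0,-2.6,0],[0,0,0,-2.6,0],[0,0,0,-2.6,0]]'
```

```text
time_s: 27.0
tcp_pos: [0.601, 0.0607, 0.1227]
ee_rot: [[0.013, 0.206, -0.979], [-0.0, -0.979, -0.206], [-1.0, 0.003, -0.013]]
wrist_force: [-3.7, 0.2, 12.7]
gripper_width: 0.006
```

```bash
python3 -m creep '[[0,0,0,-1,0],[0,0,0,-2,0],[0,0,0,-2.6,0],[0,0,0,-2.6,0],[0,0,0,-2.6,0],[0,0,0,-2.6,0],[0,0,0,-2.6,0],[0,0,0,-2.6,0]]'
```

```text
time_s: 27.8
tcp_pos: [0.601, 0.0607, 0.1223]
ee_rot: [[0.014, 0.206, -0.978], [-0.0, -0.978, -0.206], [-1.0, 0.003, -0.014]]
wrist_force: [-4.5, 0.4, 13.2]
gripper_width: 0.003
```

```bash
python3 -m creep '[[0,0,0,-1,0],[0,0,0,-2,0],[0,0,0,-2.7,0],[0,0,0,-2.7,0],[0,0,0,-2.7,0],[0,0,0,-2.7,0],[0,0,0,-2.7,0],[0,0,0,-2.7,0]]'
```

```text
time_s: 28.6
tcp_pos: [0.6006, 0.0606, 0.119]
ee_rot: [[0.013, 0.206, -0.978], [-0.001, -0.979, -0.206], [-1.0, 0.003, -0.012]]
wrist_force: [0.3, -0.2, -0.4]
gripper_width: 0.005
```

```bash
python3 -m creep '[[0,0,0,-1,0],[0,0,0,-2,0],[0,0,0,-2.7,0],[0,0,0,-2.7,0],[0,0,0,-2.7,0],[0,0,0,-2.7,0],[0,0,0,-2.7,0],[0,0,0,-2.7,0]]'
```

```text
time_s: 29.4
tcp_pos: [0.6008, 0.0606, 0.1177]
ee_rot: [[0.014, 0.207, -0.978], [-0.001, -0.978, -0.207], [-1.0, 0.004, -0.014]]
wrist_force: [-3.0, 0.6, 7.5]
gripper_width: 0.01
```

The force dropped from 13 N to about 0 with a 3 mm drop, so it clicked. The last step met only 7.5 N. Backing off upward and checking that the lid stays shut.

```bash
python3 -m creep '[[0,0,0,2,0],[0,0,0,5,0],[0,0,0,10,0],[0,0,0,20,0],[0,0,0,40,0],[0,0,0,70,0],[0,0,0,100,0],[0,0,0,130,0]]'
python3 -m creep '[[0,0,40,10,0],[0,0,80,20,0],[0,0,120,20,0],[0,0,160,20,0],[0,0,200,20,0],[0,0,220,20,0],[0,0,220,20,0],[0,0,220,20,0]]'
python3 - <<'E'
from h import *
for n in("top","side"):
    p=capture(n);cv2.imwrite(f"pics/{n}8.png",p["image"]);o=(180,130)
    cv2.imwrite(f"pics/{n}8c.png",cv2.resize(p["image"][o[1]:o[1]+110,o[0]:o[0]+110],(600,600),interpolation=cv2.INTER_CUBIC))
    C=cloud(p).reshape(-1,3);d=C[:,:2]-[.4793,.0355];u=d@[.98,.1985];v=d@[-.1985,.98]
    m=(u>.02)&(u<.14)&(abs(v)<.085)&(C[:,2]>.06)
    f=np.polyfit(u[m],C[m,2],1);print(n,m.sum(),"slope",f.round(4),"zmax",C[m,2].max())
print(sense()["time_s"],sense()["wrist_force"])
E
```

```text
time_s: 30.2
tcp_pos: [0.6008, 0.0606, 0.2496]
ee_rot: [[0.014, 0.207, -0.978], [-0.001, -0.978, -0.207], [-1.0, 0.004, -0.014]]
wrist_force: [0.2, 0.6, -0.2]
gripper_width: 0.009
time_s: 31.0
tcp_pos: [0.6006, 0.2804, 0.2696]
ee_rot: [[0.014, 0.207, -0.978], [-0.001, -0.978, -0.207], [-1.0, 0.004, -0.013]]
wrist_force: [-0.1, 0.5, -0.9]
gripper_width: 0.008
top 1968 slope [0.0785 0.0876] zmax 0.10624618717098322
side 1155 slope [0.0731 0.0893] zmax 0.10322585721188082
31.1 [ 0.51556634  0.57095921 -0.15792554]
```

View pics/side8c.png

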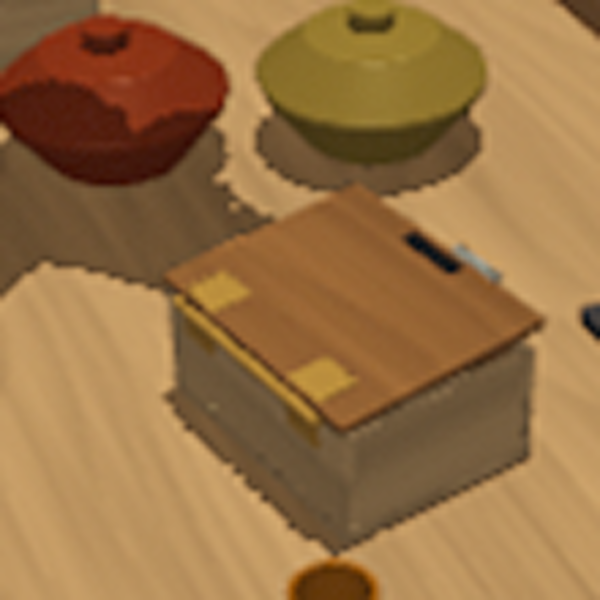

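View pics/top8.png

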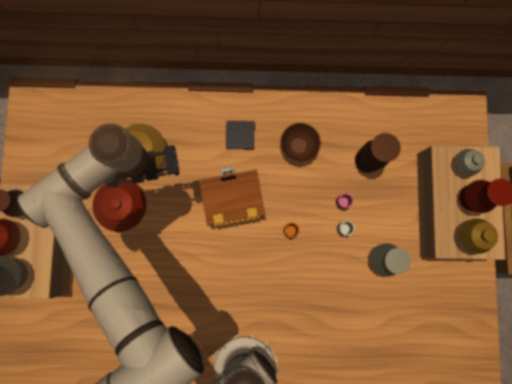

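The lid stays shut untouched: its angle is about 0.075 rad from both cameras, inside the clicked range, and the wrist force is about zero. The other pottery is where it was. Handing in.

```bash
python3 -c "
from station import *
print(finish_job())"
```

```text
the job is handed in; nothing more can be done
None
```

The blue cup is packed and the case is shut. The cup is upright and fully down in the well, the lid clicked and stayed shut by itself, and I handed the job in at about 31 s.

- **Cup:** the floor contact read about 8 N. After release the mouth measured about 70–73 mm above the table, against the 70 mm it should be.
- **Lid:** I pressed in small steps. The highest reading was 13.2 N at the end of a step, and the force then fell to about 0 with a 3 mm drop at the click. One further step, which I had already queued, pressed 7.5 N on the shut lid. Readings come only at the end of each step, so a brief higher peak in between would not show.
- **Last checks:** with the arm clear, the top and side cameras gave lid angles of 0.078 and 0.073 rad, inside the clicked range of 0.01–0.09. The last pictures show the other pottery, including the pink look-alike, where it was; I compared them by eye rather than measuring again.
- **Disagreements:** the two cameras differed by about 3–4 mm in position, so I used averages and relative moves. Some network detections were wrong, and I dropped them after checking against depth and the pictures.

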